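Hook the lap tray out of the deep shelf

ROBOT

A 7-joint arm with a two-finger parallel gripper is mounted at the origin on the work surface. World frame = base frame: x ahead of the robot, y to its left, z up, the work surface at z = 0. Lengths are in m, angles in rad, forces in N, time in s.
With the tool pointing down it reaches from about 0.4 to 0.85 m from the base axis. Payload 10.4 kg.
Tool frame: the origin (TCP) lies between the finger pads; the fingertips stand 22 mm ahead of it and the grasp point (between the pads) lies 3 mm ahead of it; z points along the fingers, y is the line along which they close (so a half turn about z gives the same grasp; the last joint's range is limited). The gripper opens to 85 mm and grips with 20 to 120 N. Pads are 22 mm wide; open, the fingers measure 114 mm over their backs; the gripper's body (76 mm by 85 mm) begins 54 mm behind the grasp point. The pads swing forward as they close: fully open they stand 13 mm farther back than shut.
Start: joints at [1.141, 0.332, -0.065, 1.46, 0.022, 1.35, -0.088], TCP at [0.247, -0.574, 0.253] pointing down, gripper open.
Joint ranges: [-2.6, 2.6], [-0.5, 2.12], [-1.47, 1.34], [0.16, 2.42], [-1.27, 4.41], [0.06, 2.06], [-2.6, 2.6]. Speed limits (rad/s): [2.22, 2.22, 2.79, 2.79, 3.14, 3.14, 3.14].

INTERFACE

Orientations are given as a unit quaternion [x, y, z, w].
In Python, from workcell import manip, camera, ticket, boxes_of, outline_of gives the robot as it stands.
- The arm moves only by the tool carry_out, never from a script. Its argument "deltas" is a list of rows, each a list of 5 numbers: the shift along the tool's x, y, z as a fraction of full scale, then the turn about the tool's z as a fraction of full scale, then the opening, from -1 (shut) to 1 (fully open), so that 0 is half open. In form: [[tx, ty, tz, spin, gripper], ...]. A call has 1 to 20 rows; each row is the pose to reach, as a shift and turn from the pose commanded when the call began, along the tool's axes at that moment; what a row does not reach only later rows make up. Full scale, the value 1, is 150 mm for a shift and 30 degrees for a turn. A row lasts 1/8 s, in which the tool goes at most 62.5 mm and 10.7 degrees, less where a joint would pass 70% of its speed; a pose out of reach is approached as far as the arm can. A call with a number of a shift or a turn outside -1 to 1 is refused whole. A call with a gripper value outside its range is refused whole. The fingers move at their own pace and stop on an object; "force" is the grip in N (left out, the last holds). Time passes only in rows, so rows that repeat a pose let the fingers close. It gives the time, the measured TCP pose, the force, the opening and the grip force at its end, in the units of the state.
- manip.get_obs(): the state, without advancing time (a new reading comes with each control period).
- camera(name): name is "side" or "top"; returns a dict with "img" (480x640x3 uint8, red, green, blue), "depth" (480x640 float32, m along the optical axis (not along the pixel's ray), 0 where there is no reading), "vertical_fov" (degrees; the focal length in pixels is half the picture's height over the tangent of half this angle, whatever the lens; pixels are square), "cx", "cy" (the principal point, pixels), "R" (3x3) and "t" (3): a world point X has camera coordinates R X + t. Camera axes: x right, y down, z forward; pixel columns grow to the right and rows downward; lengths in m; the calibration is good to about 2 mm. A picture is of the moment at which its call begins.
- ticket.hand_in(): hands the job in; it is judged then, once.
Trained networks look in a picture, given as the dict that the camera call returned (one of the last four; its "shot" number tells which), for a name from the list of things; names that differ only in an ending like _2 or _b are one class to them, and where a whole thing is asked for, a point or a joint stands for the part that bears it (a point fixed in the world has none). Each returns a list of dicts, best first, with "conf" (0 to 1); they miss things now and then, are a little off and sometimes report something else, mostly with a low value. They report only what shows in the picture. A call takes as long as a camera call. They do not tell look-alikes from the thing itself.
- boxes_of(query, picture): "position" ([x, y, z] in m, in world coordinates, good to about 4 mm: the middle of the surface that is visible of it).
- outline_of(query, picture): "region" (480x640 bool, what is visible of it).
The state is a dict: "clock": time; "joint_pos": joint angles; "joint_velocities": joint speeds; "tau": joint torques, N m; "position": TCP position; "ee_rot": TCP orientation; "ft_force": force on the tool from outside, world axes, zero at the start; "torque": the same for the moment, N m; "grip_width": opening from 0.0 (shut) to 1.0 (fully open); "grasp_force": force on a finger pad.
Only numpy, scipy, OpenCV 4.12 (cv2) and the standard library are available. Lean on these libraries where they do the work, as an engineer would, in place of code of your own. Each camera call takes 0.05 s, during which the arm holds its last target. There are 200 camera calls.

TASK

In the gem cutter's workshop, take the standing pull hook by its handle, hook its blade behind the front rim of the tray that holds the big round grinding disc, and draw that tray straight out until about 4 cm of it sticks out past the shelf's front edge. Then unhook and stand the hook upright on its foot on the open bench. Move the tray with the hook only, never with the hand, and leave the two other trays and the bottle where they are.

Things in the scene. Friction and masses are not known exactly. Their poses are not given: they have to be found in the camera images.
- hook_grip (a point): Grip point of the loose 0.25 kg pull hook, 75 mm above its underside. x runs along the shank to the blade, z up. Handle: upright wooden block 60 (x) x 24 (y) mm, 12 to 97 mm above the underside, centred on this point in x, y; grip it across y. It stands on a centred steel foot 110 x 70 x 12 mm. An 8 mm round level shank, axis 52 mm above the underside, carries the blade 130 mm ahead.
- hook_tip (a point): Middle of the lower edge of the hook's blade, 130 mm ahead (+x) of hook_grip and 63 mm below it. The blade is an upright steel plate 6 mm thick (x), 30 mm wide (y), reaching from this point up 44 mm; the shank's underside is 36 mm above this point. Axes as hook_grip.
- lap_tray_rim (a point): Mid-thickness middle of the top of the front wall of the tray to draw out: loose, white, open, 170 (x) x 120 x 45 mm high, walls and floor 4 mm, 0.3 kg, with one round steel disc 100 mm across fixed in it (top 23 mm above the underside); 57 mm of floor is free behind the front wall. x points into the shelf, z up. Starts 30 to 70 mm behind the shelf's front edge, in any bay.
- shelf: Low wire shelf fixed on the bench. Origin: middle of its front edge, at bench height; x into the shelf, y left, z up. Deck 280 (x) x 440 x 20 mm high, trays slide on it; bays at y = -140, 0, 140 mm, parted by strips 6 mm wide, 12 mm high; 7 mm free each side of a tray. Open front. Wire roof over the whole deck, underside 150, top 155 mm above the bench; posts at y = +-224 mm, 162 mm high.
- jar_tray_rim (a point): The same point on a bystander tray of the same size that holds nine small black-lidded jars. Leave it alone.
- dop_tray_rim (a point): The same point on a bystander tray of the same size that holds five brass rods. Leave it alone.
- bottle: Bystander: a white bottle with a black cap, 56 mm across, 120 mm high, standing loose on the bench; origin at the centre of its underside. Leave it alone.
Things that resemble listed ones, but are neither listed nor needed, are in the scene too. What is shaped like the part that bears lap_tray_rim but blue or orange is not meant.

How it is judged:
On the way, in this order (a step that is already met when the one before it is completed fails the run):
1. The hook's blade is down inside the disc tray, behind its front rim, the tray still deep in the shelf (x of hook_tip in the frame of lap_tray_rim between 0 and 0.06 m and y of hook_tip in the frame of lap_tray_rim between -0.055 and 0.055 m and z of hook_tip in the frame of lap_tray_rim below -0.006 m and x of lap_tray_rim in the frame of shelf above 0 m), for 0.1 s.
2. The tray has been drawn out past the shelf's front edge, the blade still behind its rim (x of lap_tray_rim in the frame of shelf below -0.02 m and x of hook_tip in the frame of lap_tray_rim between 0 and 0.06 m and z of hook_tip in the frame of lap_tray_rim below -0.003 m), for 0.1 s.
At the end, for the whole second after the job is handed in: The disc tray lies flat on the deck, straight within 10 degrees of the shelf, its front wall 20 to 60 mm out past the shelf's front edge; the hook stands upright (within 7 degrees) on its foot on the bench, not touching that tray; both are at rest (x of lap_tray_rim in the frame of shelf between -0.06 and -0.02 m and angle between the x axis of lap_tray_rim and the x axis of shelf, either way round below 0.18 rad and angle between lap_tray_rim's own z axis and vertical below 0.1 rad and height (world z) of lap_tray_rim between 0.055 and 0.075 m and angle between hook_grip's own z axis and vertical below 0.12 rad and height (world z) of hook_grip between 0.065 and 0.085 m and contact force between hook and lap_tray below 0.1 N and linear speed of each of hook, lap_tray below 0.02 m/s).
It fails at once if The hand or arm touches the disc tray (contact force between any of the fingers, the arm and lap_tray above 0.5 N).
It fails at once if Another tray is moved by more than 20 mm (distance of any of jar_tray_rim, dop_tray_rim from where it was at the start of the episode above 0.02 m).
It fails at once if The bottle is moved by more than 20 mm (distance of bottle from where it was at the start of the episode above 0.02 m).
It also fails if it takes over 54 s, if anything falls off the work surface, if the arm or the gripper's body presses on something with over 40 N, if the wrist force passes 120 N, or if a joint passes its speed limit or range.

## Working session

There is one attempt and no reset: what is moved stays moved. The work goes in short steps, Python scripts to look and compute and a tool call to move; the robot and the scene stay as the last step left them, time stands still between calls to the robot, and variables do not carry over. Pictures are saved under pics/ and viewed, at most 10 in all, crops included, and the job is handed in when it is done.

Besides the shell and the picture viewer there is one more tool, called as name(argument=value, ...) on one line, values as JSON. carry_out: Moves the arm, as the interface text tells. Its arguments: {"type":"object","properties":{"deltas":{"type":"array","items":{"type":"array","items":{"type":"number"}}},"force":{"type":"number"}},"required":["deltas"]}

```bash
mkdir -p pics; cat > h.py <<'E'
import numpy as np,cv2
from workcell import manip,camera,ticket,boxes_of,outline_of
def cloud(p):
    f=240/np.tan(np.radians(p["vertical_fov"])/2)
    v,u=np.mgrid[:480,:640]; d=p["depth"]
    c=np.stack([(u-p["cx"])/f*d,(v-p["cy"])/f*d,d],-1)
    w=(c-p["t"])@p["R"]; w[d==0]=np.nan
    return w
def save(p,n): cv2.imwrite(f"pics/{n}.png",p["img"][...,::-1])
E
python3 - <<'E'
from h import *
o=manip.get_obs(); print({k:np.round(v,3) for k,v in o.items()})
for n in("top","side"):
    p=camera(n); save(p,n+"0"); w=cloud(p); np.save(n+"0.npy",w)
    print(n,p["vertical_fov"],np.round(-p["R"].T@p["t"],3))
    for q in("hook_grip","hook_tip","lap_tray_rim","shelf","jar_tray_rim","dop_tray_rim","bottle"):
        print(q,[(np.round(b["position"],3).tolist(),round(b["conf"],2)) for b in boxes_of(q,p)[:4]])
E
```

```text
{'clock': np.float64(0.0), 'joint_pos': array([ 1.141,  0.333, -0.065,  1.461,  0.022,  1.35 , -0.088]), 'joint_velocities': array([-0.001, -0.001,  0.001, -0.001,  0.002,  0.001, -0.001]), 'tau': array([-0.0000e+00, -6.2543e+01,  4.9000e-02, -3.9161e+01,  1.6000e-02,
        1.0000e-02, -0.0000e+00]), 'position': array([ 0.247, -0.574,  0.253]), 'ee_rot': array([ 0.979,  0.202, -0.   , -0.001]), 'ft_force': array([-0.476, -0.279,  0.348]), 'torque': array([ 0.043, -0.052,  0.003]), 'grasp_force': np.float64(0.0), 'grip_width': np.float64(1.004)}
top 56.95391709285595 [0.315 0.004 1.049]
hook_grip [([0.451, -0.292, 0.012], 0.88)]
hook_tip [([0.448, -0.289, 0.016], 0.79)]
lap_tray_rim [([0.718, -0.342, 0.015], 0.76), ([0.721, 0.049, 0.037], 0.72), ([0.338, 0.235, 0.018], 0.67)]
shelf [([0.735, 0.048, 0.022], 0.66)]
jar_tray_rim [([0.725, -0.091, 0.051], 0.58)]
dop_tray_rim [([0.715, 0.187, 0.023], 0.87)]
bottle [([0.504, 0.315, 0.08], 0.79)]
side 52.75680821586698 [0.245 0.686 0.621]
hook_grip [([0.449, -0.289, 0.036], 0.63)]
hook_tip [([0.448, -0.29, 0.038], 0.92)]
lap_tray_rim [([0.709, -0.333, 0.022], 0.9), ([0.722, 0.038, 0.042], 0.67), ([0.333, 0.231, 0.021], 0.55)]
shelf [([0.683, 0.167, 0.03], 0.8)]
jar_tray_rim [([0.717, -0.095, 0.052], 0.63)]
dop_tray_rim []
bottle [([0.503, 0.339, 0.075], 0.68)]
```

View pics/top0.png

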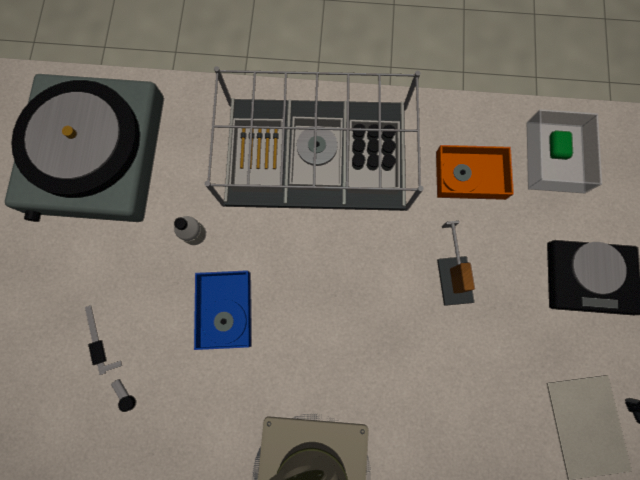

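View pics/side0.png

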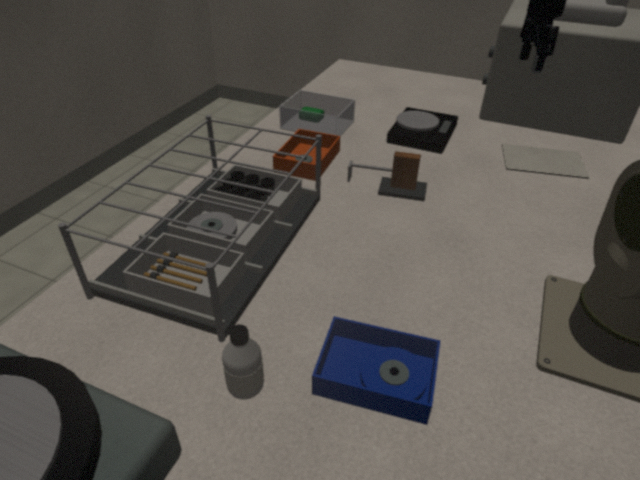

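The top view shows the disc tray in the middle bay (px ~318,150), between the rods (left) and jars (right). The hook stands at ~(458,275) with its blade at (451,224). The side view agrees, and the blade points toward the shelf side.

```bash
python3 - <<'E'
from h import *
img=cv2.imread("pics/top0.png")[...,::-1].astype(int); w=np.load("top0.npy"); 
ws=np.load("side0.npy"); imgs=cv2.imread("pics/side0.png")[...,::-1].astype(int)
def rect(P,n):
    P=P[:,:2].astype(np.float32); c,s,a=cv2.minAreaRect(P*1000); print(n,len(P),np.round(c,1),np.round(s,1),round(a,2))
for W,n in((w,"top"),(ws,"side")):
    x,y,z=W[...,0],W[...,1],W[...,2]
    near=(abs(x-.45)<.12)&(abs(y+.29)<.1)
    for a,b,l in((.088,.106,"handletop"),(.007,.017,"foot"),(.04,.07,"shank")):
        m=near&(z>a)&(z<b)
        if m.sum()>3: rect(W[m],n+l); print(np.round([W[m].mean(0),W[m].min(0),W[m].max(0)],3).tolist())
    m=near&(z>.045)&(z<.068)&(x>.5)
    if m.sum()>3: print("blade",np.round([np.median(W[m],0),W[m].min(0),W[m].max(0)],3).tolist())
    reg=(x>.5)&(x<.95)&(abs(y-.05)<.3)
    m=reg&(z>.014)&(z<.026); rect(W[m],n+"deck")
    m=reg&(z>.14)&(z<.17); rect(W[m],n+"roof"); 
    m=reg&(z>.06)&(z<.07)&(abs(y-.045)<.09)&(x>.6); print("rims",m.sum())
    if m.sum()>3: rect(W[m],"rims"); print(np.round(np.percentile(W[m],[2,50,98],axis=0),3).tolist())
p=camera("top")
for q,c in(("lap_tray_rim",(.72,.045)),):
    for b in outline_of(q,p):
        P=w[b["region"]]; P=P[~np.isnan(P[:,0])]; 
        if abs(np.median(P[:,1])-.045)<.05:
            rect(P,q); k=(P[:,2]>.055)&(P[:,2]<.075); rect(P[k],"rim"); print(np.percentile(P[:,2],[5,50,95]))
c=cv2.resize(img[60:220,200:430].astype(np.uint8),None,fx=3.4,fy=3.4,interpolation=cv2.INTER_CUBIC)
cv2.imwrite("pics/shelf.png",c[...,::-1])
E
```

```text
tophandletop 332 [ 447.8 -304.1] [59.6 24.3] 10.72
[[0.447, -0.303, 0.097], [0.417, -0.32, 0.088], [0.479, -0.288, 0.103]]
topfoot 853 [ 462.  -335.4] [158.9 203.5] 73.13
[[0.442, -0.297, 0.013], [0.342, -0.385, 0.007], [0.569, -0.233, 0.017]]
topshank 260 [ 493.2 -292.3] [153.6  19.8] 11.17
[[0.488, -0.292, 0.056], [0.417, -0.317, 0.04], [0.57, -0.28, 0.07]]
blade [[0.534, -0.289, 0.056], [0.5, -0.299, 0.051], [0.57, -0.28, 0.061]]
topdeck 9098 [696.6  62.2] [365.7 492. ] 3.11
toproof 3348 [738.6  46.4] [280.8 458.5] 3.01
rims 664
rims 664 [723.9  42. ] [172.5 178.1] 2.74
[[0.638, -0.039, 0.061], [0.72, 0.032, 0.065], [0.809, 0.131, 0.069]]
sidehandletop 208 [ 447.7 -298.6] [59.4 30.1] 13.2
[[0.447, -0.296, 0.094], [0.417, -0.316, 0.088], [0.478, -0.283, 0.099]]
sidefoot 573 [ 447.9 -300.8] [109.7  74.5] 9.61
[[0.445, -0.29, 0.011], [0.389, -0.344, 0.007], [0.507, -0.256, 0.017]]
sideshank 439 [ 494.7 -286.1] [156.9  20.5] 11.09
[[0.47, -0.289, 0.054], [0.417, -0.3, 0.04], [0.57, -0.261, 0.07]]
blade [[0.535, -0.284, 0.053], [0.5, -0.294, 0.048], [0.57, -0.261, 0.057]]
sidedeck 6796 [733.2  70.4] [342.3 640. ] 11.79
sideroof 4173 [737.4  50.1] [279.8 461.7] 3.04
rims 1098
rims 1098 [719.6  45.8] [183.7 179.4] 0.53
[[0.636, -0.036, 0.06], [0.715, 0.058, 0.064], [0.808, 0.134, 0.066]]
lap_tray_rim 3320 [707.   44.7] [210.2 125.1] 0.21
rim 517 [724.4  44.4] [171.8 119.9] 2.23
[0.02254264 0.03761032 0.06720737]
```

View pics/shelf.png

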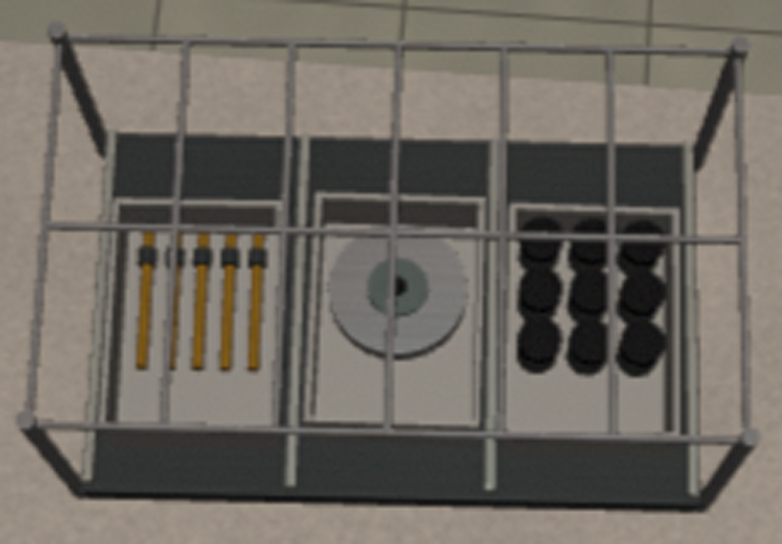

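carry_out(deltas=[[0.35,-0.2,0,0,1],[0.7,-0.4,0,0,1],[0.97,-0.57,0,0,1],[0.97,-0.57,0,0,1]], force=60)

```text
clock: 1.4
position: [0.3503, -0.4345, 0.2538]
ee_rot: [0.979, 0.205, 0.001, -0.0]
ft_force: [-0.5, -0.9, 0.1]
grip_width: 0.998
grasp_force: 0.0
```

carry_out(deltas=[[0.35,-0.2,0,0.2,1],[0.7,-0.4,0.2,0.41,1],[0.97,-0.57,0.5,0.41,1],[0.97,-0.57,0.67,0.41,1],[0.97,-0.57,0.67,0.41,1]])

```text
clock: 2.02
position: [0.4457, -0.3014, 0.1509]
ee_rot: [0.995, 0.096, -0.002, -0.001]
ft_force: [-1.5, -0.5, 1.1]
grip_width: 1.003
grasp_force: 0.0
```

```bash
python3 - <<'E'
from h import *
o=manip.get_obs();x,y=o["ee_rot"][:2]
print(o["clock"],o["position"],o["ee_rot"],np.degrees(2*np.arctan2(y,x)),o["joint_pos"])
E
```

```text
2.025 [ 0.44567645 -0.301425    0.15090144] [ 0.99536647  0.09613142 -0.00169617 -0.00120798] 11.032910843434207 [ 0.74732335  0.24293564 -0.26937665  1.80317803  0.07139302  1.10910514
 -0.92485358]
```

carry_out(deltas=[[0.01,0,0.22,0,1],[0.01,0,0.44,0,1],[0.01,0,0.44,0,1],[0.01,0,0.44,0,-0.2],[0.01,0,0.44,0,-1],[0.01,0,0.44,0,-1],[0.01,0,0.44,0,-1],[0.01,0,0.44,0,-1]], force=60)

```text
clock: 3.02
position: [0.4488, -0.3019, 0.0877]
ee_rot: [0.995, 0.096, 0.0, 0.0]
ft_force: [-1.1, 0.1, 7.0]
grip_width: 0.27
grasp_force: 59.8
```

carry_out(deltas=[[0,0,-0.15,0,-1],[0,0,-0.35,0,-1],[0,0,-0.5,0,-1],[0.05,-0.25,-0.5,0,-1],[0.1,-0.5,-0.5,0,-1],[0.15,-0.75,-0.5,0,-1],[0.185,-0.95,-0.5,0,-1],[0.185,-0.95,-0.5,0,-1]])

```text
clock: 4.03
position: [0.4483, -0.1539, 0.1617]
ee_rot: [0.995, 0.098, -0.0, -0.0]
ft_force: [-0.2, -1.6, -2.1]
grip_width: 0.271
grasp_force: 59.3
```

carry_out(deltas=[[0.05,-0.25,0,0.07,-1],[0.1,-0.5,0,0.14,-1],[0.15,-0.75,0,0.21,-1],[0.185,-0.95,0,0.27,-1],[0.185,-0.95,0,0.27,-1]])

```text
clock: 4.65
position: [0.4484, -0.0096, 0.1618]
ee_rot: [1.0, 0.027, -0.0, -0.0]
ft_force: [0.8, -1.4, -2.2]
grip_width: 0.269
grasp_force: 59.6
```

```bash
cat > look.py <<'E'
from h import *
import sys
o=manip.get_obs();a,b=o["ee_rot"][:2]
print(o["clock"],o["position"].round(4),"yaw",np.degrees(2*np.arctan2(b,a)).round(2),o["ft_force"].round(1),o["grip_width"].round(3))
p=camera("side"); save(p,sys.argv[1]); w=cloud(p); t=camera("top"); save(t,sys.argv[1]+"t"); wt=cloud(t)
T=o["position"]
for W,n in((w,"side"),(wt,"top")):
    L=(W-T)@np.array([[np.cos(2*np.arctan2(b,a)),-np.sin(2*np.arctan2(b,a)),0],[np.sin(2*np.arctan2(b,a)),np.cos(2*np.arctan2(b,a)),0],[0,0,1]])
    m=(L[...,0]>.1)&(L[...,0]<.16)&(abs(L[...,1])<.04)&(L[...,2]>-.09)&(L[...,2]<.0)
    if m.sum()>3: print(n,"blade rel tcp",m.sum(),np.percentile(L[m],[3,50,97],axis=0).round(4).tolist())
    x,y,z=W[...,0],W[...,1],W[...,2]
    m=(z>.06)&(z<.07)&(abs(y-.042)<.066)&(x>.5)&(x<.85)
    if m.sum()>9:
        c,s,g=cv2.minAreaRect(W[m][:,:2].astype(np.float32)*1000); print(n,"rim",np.round(c,1),np.round(s,1),round(g,2))
E
python3 look.py a
```

```text
Traceback (most recent call last):
  File "look.py", line 4, in <module>
    print(o["clock"],o["position"].round(4),"yaw",np.degrees(2*np.arctan2(b,a)).round(2),o["ft_force"].round(1),o["grip_width"].round(3))
                                                                                                                ^^^^^^^^^^^^^^^^^^^^^
AttributeError: 'float' object has no attribute 'round'
```

carry_out(deltas=[[0.01,-0.15,0,0,-1],[0.015,-0.27,0,0,-1],[0.015,-0.27,0,0,-1],[0.015,-0.27,0,0,-1]])

```text
clock: 5.15
position: [0.4487, 0.0279, 0.1616]
ee_rot: [1.0, 0.025, -0.0, 0.0]
ft_force: [0.4, -0.8, -2.8]
grip_width: 0.274
grasp_force: 59.6
```

```bash
sed -i 's/,o\["grip_width"\].round(3)//' look.py; python3 look.py a
```

```text
5.15 [0.4487 0.0279 0.1616] yaw 2.83 [ 0.4 -0.8 -2.8]
side blade rel tcp 331 [[0.1046, -0.0275, -0.0733], [0.127, 0.0028, -0.0356], [0.1574, 0.0312, -0.0069]]
side rim [723.4  47.4] [174.1 123.3] 0.99
top blade rel tcp 55 [[0.1545, -0.0229, -0.0094], [0.1571, 0.0116, -0.0064], [0.1594, 0.0379, -0.0039]]
top rim [724.6  44.4] [172.7 120.1] 2.3
```

View pics/a.png

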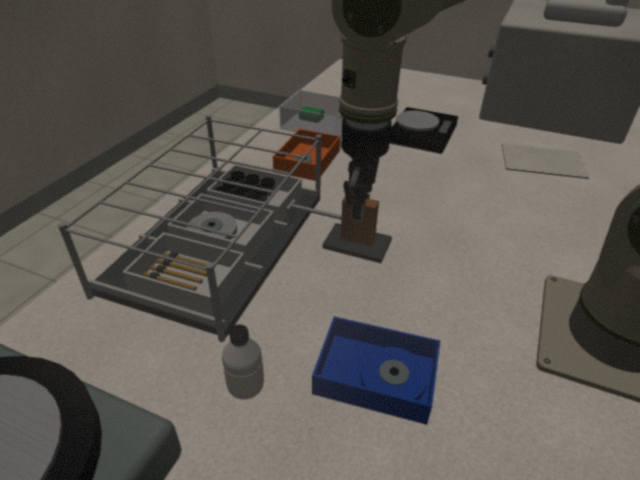

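carry_out(deltas=[[0.15,0,0,0,-1],[0.3,-0.01,0,0,-1],[0.45,-0.02,0,0,-1],[0.62,-0.02,0,0,-1],[0.62,-0.02,0,0,-1],[0.62,-0.02,0.1,0,-1],[0.62,-0.02,0.2,0,-1],[0.62,-0.02,0.28,0,-1],[0.62,-0.02,0.28,0,-1],[0.62,-0.02,0.28,0,-1]])

```text
clock: 6.5
position: [0.5415, 0.0371, 0.1201]
ee_rot: [1.0, 0.025, 0.0, 0.0]
ft_force: [0.5, -0.8, -2.4]
grip_width: 0.271
grasp_force: 59.6
```

```bash
python3 look.py b; python3 -c "
import cv2
a=cv2.imread('pics/bt.png')[60:260,200:430];b=cv2.imread('pics/b.png')[120:320,140:400]
cv2.imwrite('pics/bc.png',cv2.resize(cv2.hconcat([a,b]),None,fx=1.6,fy=1.6,interpolation=2))"
```

```text
6.5 [0.5415 0.0371 0.1201] yaw 2.91 [ 0.5 -0.8 -2.4]
side blade rel tcp 202 [[0.1008, -0.0153, -0.0771], [0.1263, 0.0032, -0.0479], [0.1329, 0.0207, -0.0316]]
side rim [660.1  45.4] [300.4 123.1] 2.29
top rim [784.   46.9] [ 53.8 119.8] 3.56
```

View pics/bc.png

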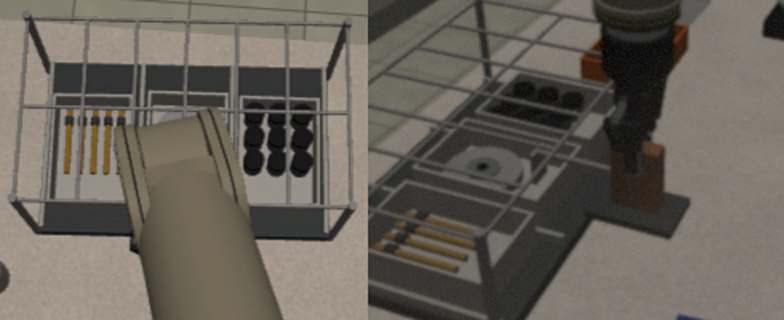

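The blade is down inside the disc tray: the side crop shows it at about (540,180), between the front wall and the disc. I'll draw the tray out now.

carry_out(deltas=[[-0.08,0,0.28,0,-1],[-0.15,0,0.28,0,-1]])

```text
clock: 6.85
position: [0.5245, 0.0365, 0.0817]
ee_rot: [1.0, 0.025, 0.007, -0.0]
ft_force: [9.1, 0.4, 12.1]
grip_width: 0.273
grasp_force: 75.2
```

I made a mistake there. Rows are relative to the current pose, so the repeated z value pushed the hook down about 40 mm. I'll raise it straight back and check.

carry_out(deltas=[[0.03,0,-0.14,0,-1],[0.03,0,-0.25,0,-1],[0.03,0,-0.25,0,-1]])

```text
clock: 7.22
position: [0.5243, 0.0363, 0.1167]
ee_rot: [1.0, 0.025, 0.001, 0.0]
ft_force: [-0.2, -0.3, -2.6]
grip_width: 0.272
grasp_force: 73.3
```

```bash
python3 look.py c; python3 -c "
import cv2
a=cv2.imread('pics/ct.png')[60:260,200:430];b=cv2.imread('pics/c.png')[120:320,140:400]
cv2.imwrite('pics/cc.png',cv2.resize(cv2.hconcat([a,b]),None,fx=1.6,fy=1.6,interpolation=2))"
```

```text
7.225 [0.5243 0.0363 0.1167] yaw 2.9 [-0.2 -0.3 -2.6]
side blade rel tcp 511 [[0.1076, -0.0362, -0.0881], [0.1161, 0.0035, -0.0583], [0.1341, 0.0372, -0.0096]]
side rim [656.2  42.7] [131.5 312.2] 89.71
top rim [766.2  46.3] [ 90.8 120.6] 2.95
```

View pics/cc.png

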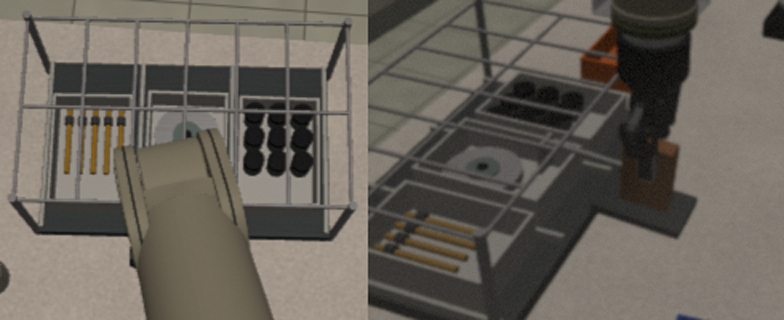

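The tray hasn't moved, and its rear edge is still at x≈0.811. The hook may have tilted or slid in the grip, so I'll measure it.

```bash
cat > tilt.py <<'E'
from h import *
o=manip.get_obs();a,b=o["ee_rot"][:2];g=2*np.arctan2(b,a);T=o["position"]
Rz=np.array([[np.cos(g),-np.sin(g),0],[np.sin(g),np.cos(g),0],[0,0,1]])
p=camera("side");L=(cloud(p)-T)@Rz; img=p["img"].astype(int)
# image v-profile in tool plane: brown handle points, shank points, foot top
br=(img[...,0]-img[...,2]>25)&(abs(L[...,0])<.06)&(abs(L[...,1])<.04)&(L[...,2]<.03)&(L[...,2]>-.1)
print("handle",br.sum(),np.percentile(L[br],[2,50,98],axis=0).round(4).tolist())
m=br&(abs(L[...,1]-np.median(L[br][:,1]))<.015)
P=(L[m][:,[0,2]]*1000).astype(np.float32);print("handle rect",[np.round(v,1) for v in cv2.minAreaRect(P)])
s=(L[...,0]>.04)&(L[...,0]<.12)&(abs(L[...,1])<.008)&(L[...,2]>-.05)&(L[...,2]<.0)
if s.sum()>5: k=np.polyfit(L[s][:,0],L[s][:,2],1);print("shank",s.sum(),"pitch deg",np.degrees(np.arctan(k[0])),"z@0",k[1], "z@.13",np.polyval(k,.13))
f=(abs(L[...,0])<.075)&(abs(L[...,1])<.05)&(L[...,2]<-.055)&(L[...,2]>-.115)&~br&(L[...,2]+T[2]>.012)
Q=L[f];from numpy.linalg import lstsq
q=lstsq(np.c_[Q[:,:2],np.ones(len(Q))],Q[:,2],rcond=None)[0]
for _ in range(5):
    r=abs(Q@[-q[0],-q[1],1]-q[2]);K=Q[r<max(.003,np.percentile(r,40))];q=lstsq(np.c_[K[:,:2],np.ones(len(K))],K[:,2],rcond=None)[0]
print("foot top: slopes deg",np.degrees(np.arctan(q[:2])).round(1),"z",q[2].round(4),len(K),"of",len(Q),np.percentile(K,[2,98],axis=0).round(3).tolist())
E
python3 tilt.py
```

```text
handle 102 [[-0.0285, -0.0098, 0.0148], [-0.0189, 0.003, 0.018], [-0.0082, 0.0126, 0.0205]]
handle rect [array([-17.7,  18. ]), array([23. ,  5.5]), np.float64(5.8)]
shank 168 pitch deg 1.2361345520042664 z@0 -0.0189965001614448 z@.13 -0.016191364587015648
foot top: slopes deg [ 5.2 -0.2] z -0.0656 972 of 1268 [[-0.047, -0.031, -0.071], [0.059, 0.036, -0.059]]
```

The hook has slid about 10 mm up in the grip and pitched about 5° nose-up. The blade is still about 18 mm behind the rim, though shallow. I'll lower it 20 mm and grip harder, then draw.

carry_out(deltas=[[0,0,0.06,0,-1],[0,0,0.13,0,-1],[0,0,0.13,0,-1],[0,0,0.13,0,-1]], force=110)

```text
clock: 7.88
position: [0.5234, 0.0363, 0.0956]
ee_rot: [1.0, 0.025, -0.0, -0.0]
ft_force: [0.4, -0.5, -2.2]
grip_width: 0.264
grasp_force: 107.8
```

```bash
python3 look.py d; python3 tilt.py
```

```text
7.875 [0.5234 0.0363 0.0956] yaw 2.91 [ 0.4 -0.5 -2.2]
side blade rel tcp 815 [[0.1022, -0.0355, -0.0777], [0.1166, 0.0037, -0.0568], [0.1546, 0.0375, -0.0114]]
side rim [657.9  49.7] [130.7 313.7] 86.91
top rim [758.1  45.8] [105.3 120.3] 1.71
handle 99 [[-0.0291, -0.0095, 0.0149], [-0.0189, 0.0022, 0.0179], [-0.0072, 0.0146, 0.0247]]
handle rect [array([-14. ,  21.7]), array([32. , 11.5]), np.float64(16.1)]
shank 210 pitch deg -7.579000775265085 z@0 -0.008770093784728036 z@.13 -0.026067305546199158
foot top: slopes deg [ 5.1 -0.4] z -0.0658 956 of 1267 [[-0.047, -0.031, -0.071], [0.06, 0.036, -0.06]]
```

carry_out(deltas=[[-0.06,0,0,0,-1],[-0.12,0,0,0,-1],[-0.18,0,0,0,-1],[-0.24,0,0,0,-1],[-0.3,0,0,0,-1],[-0.36,0,0,0,-1],[-0.42,0,0,0,-1],[-0.48,0,0,0,-1],[-0.48,0,0,0,-1]])

```text
clock: 9.15
position: [0.4506, 0.0324, 0.0957]
ee_rot: [1.0, 0.025, -0.0, 0.0]
ft_force: [0.1, -0.2, -2.7]
grip_width: 0.267
grasp_force: 108.2
```

```bash
python3 look.py e; python3 tilt.py
```

```text
9.15 [0.4506 0.0324 0.0957] yaw 2.92 [ 0.1 -0.2 -2.7]
side blade rel tcp 544 [[0.1074, -0.0351, -0.0742], [0.127, 0.0037, -0.0415], [0.1575, 0.0355, -0.0092]]
side rim [678.8  41.9] [210.5 131.8] 0.07
top rim [669.8  42.5] [157.8 120.1] 2.52
handle 97 [[-0.0288, -0.0094, 0.0152], [-0.0198, 0.0031, 0.0177], [-0.0102, 0.0129, 0.0199]]
handle rect [array([-16.5,  13.3]), array([17.6, 24.6]), np.float64(35.8)]
shank 182 pitch deg 5.12731684657396 z@0 -0.023323667185026424 z@.13 -0.011658999976614817
foot top: slopes deg [ 5.2 -0.3] z -0.0656 1022 of 1299 [[-0.046, -0.031, -0.071], [0.059, 0.036, -0.059]]
```

View pics/e.png

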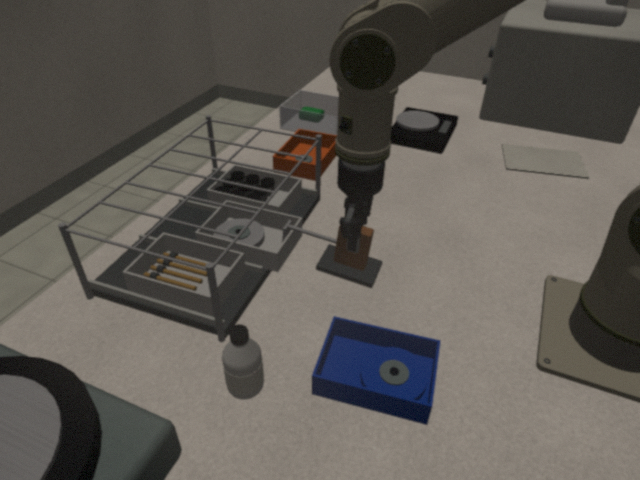

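The tray slides straight and has moved 63 mm, with its front now about 20 mm out. I'll pull 20 mm more, ease off and unhook.

carry_out(deltas=[[-0.06,0,0,0,-1],[-0.13,0,0,0,-1],[-0.13,0,0,0,-1],[-0.13,0,0,0,-1],[-0.08,0,0,0,-1],[-0.08,0,0,0,-1],[-0.08,0,-0.15,0,-1],[-0.08,0,-0.3,0,-1],[-0.08,0,-0.45,0,-1],[-0.08,0,-0.45,0,-1]])

```text
clock: 10.55
position: [0.4405, 0.032, 0.1644]
ee_rot: [1.0, 0.025, 0.001, 0.0]
ft_force: [0.2, -0.4, -1.7]
grip_width: 0.269
grasp_force: 108.2
```

```bash
python3 look.py f; python3 tilt.py
```

```text
10.55 [0.4405 0.032  0.1644] yaw 2.9 [ 0.2 -0.4 -1.7]
side blade rel tcp 253 [[0.1042, -0.012, -0.0496], [0.1317, 0.0043, -0.0178], [0.1372, 0.0163, -0.0087]]
side rim [672.5  42.8] [130.6 240.1] 89.32
top rim [670.2  42.4] [116.9 120.1] 3.11
handle 107 [[-0.0286, -0.0093, 0.0144], [-0.0194, 0.0034, 0.0178], [-0.0088, 0.013, 0.0232]]
handle rect [array([-10.2,   4.6]), array([69.2, 45.1]), np.float64(56.2)]
shank 202 pitch deg 5.181708922689274 z@0 -0.023609016820413435 z@.13 -0.011819933664445812
foot top: slopes deg [ 5.1 -0.4] z -0.0656 1074 of 1398 [[-0.047, -0.031, -0.071], [0.06, 0.036, -0.059]]
```

carry_out(deltas=[[-0.1,0.1,0,0,-1],[-0.2,0.4,0,0,-1],[-0.2,0.7,0,0,-1],[-0.2,0.97,0,0,-1],[-0.2,0.97,0,0,-1]])

```text
clock: 11.32
position: [0.416, -0.1176, 0.1621]
ee_rot: [1.0, 0.023, -0.001, -0.0]
ft_force: [0.2, 1.1, -3.6]
grip_width: 0.262
grasp_force: 108.6
```

carry_out(deltas=[[0,0.3,0,0,-1],[0,0.6,0,0,-1],[0,0.95,0,0,-1],[0,0.95,0.1,0,-1],[0,0.95,0.25,0,-1],[0,0.95,0.4,0,-1],[0,0.95,0.5,0,-1],[0,0.95,0.5,0,-1]])

```text
clock: 12.32
position: [0.4235, -0.256, 0.087]
ee_rot: [1.0, 0.026, -0.001, -0.001]
ft_force: [0.3, 0.4, -2.5]
grip_width: 0.264
grasp_force: 109.0
```

```bash
python3 look.py g; python3 tilt.py
```

```text
12.325 [ 0.4235 -0.256   0.087 ] yaw 2.96 [ 0.3  0.4 -2.5]
side blade rel tcp 578 [[0.1015, -0.0359, -0.0893], [0.1306, 0.0039, -0.087], [0.1575, 0.0364, -0.0107]]
side rim [642.2  44.5] [172.1 124.2] 2.93
top blade rel tcp 752 [[0.1017, -0.0371, -0.0891], [0.1286, 0.004, -0.0854], [0.1582, 0.0376, -0.0065]]
top rim [642.9  41.2] [172.2 120.2] 3.03
handle 68 [[-0.0282, -0.0083, 0.0153], [-0.0165, 0.0041, 0.0182], [0.0276, 0.0159, 0.0259]]
handle rect [array([-1.1, 19.5]), array([51. , 29.5]), np.float64(32.9)]
shank 126 pitch deg 5.478071271028031 z@0 -0.02417754281970338 z@.13 -0.011710180718521835
foot top: slopes deg [ 5.3 -0.6] z -0.0658 583 of 785 [[-0.046, -0.031, -0.071], [0.059, 0.037, -0.059]]
```

The tray's front wall is about 39 mm past the edge and straight. Next I'll set the foot down with a light grip so it levels, then release.

carry_out(deltas=[[0,0,0.02,0,-1],[0,0,0.03,0,-1],[0,0,0.045,0,-1],[0,0,0.06,0,-1],[0,0,0.06,0,-1],[0,0,0.06,0,-1]], force=20)

```text
clock: 13.22
position: [0.4249, -0.2574, 0.0808]
ee_rot: [1.0, 0.025, 0.001, 0.0]
ft_force: [-1.8, 1.7, 13.2]
grip_width: 0.27
grasp_force: 111.7
```

```bash
python3 tilt.py
```

```text
handle 73 [[-0.0278, -0.0098, 0.0154], [-0.0156, 0.005, 0.0184], [0.0288, 0.019, 0.0256]]
handle rect [array([ 0.4, 23.5]), array([57.9, 13.3]), np.float64(4.1)]
shank 123 pitch deg 4.616244508259063 z@0 -0.023730491079182747 z@.13 -0.013233842363998948
foot top: slopes deg [ 4.1 -0.4] z -0.0652 494 of 590 [[-0.044, -0.03, -0.069], [0.059, 0.037, -0.06]]
```

carry_out(deltas=[[0,0,0,0,-0.45],[0,0,0,0,-0.42],[0,0,0,0,-0.35],[0,0,0,0,-0.2],[0,0,0,0,0.2],[0,0,0,0,0.6],[0,0,0,0,0.6],[0,0,0,0,0.6]], force=20)

```text
clock: 14.28
position: [0.4242, -0.2572, 0.0793]
ee_rot: [1.0, 0.025, 0.0, 0.0]
ft_force: [-0.2, -0.5, 0.2]
grip_width: 0.801
grasp_force: 0.0
```

carry_out(deltas=[[0,0,-0.1,0,0.6],[0,0,-0.3,0,0.6],[0,0,-0.6,0,0.6],[0,0,-0.9,0,0.6],[0,0,-0.9,0,0.6],[0,0,-0.9,0,0.6]])

```text
clock: 15.02
position: [0.424, -0.2571, 0.2145]
ee_rot: [1.0, 0.025, 0.0, 0.0]
ft_force: [0.3, 0.6, -0.1]
grip_width: 0.8
grasp_force: 0.0
```

```bash
python3 look.py z; python3 - <<'E'
from h import *
p=camera("side");w=cloud(p);x,y,z=w[...,0],w[...,1],w[...,2]
n=(abs(x-.42)<.1)&(abs(y+.257)<.07)
for a,b in((.088,.108),(.006,.018)):
    P=w[n&(z>a)&(z<b)];print(len(P),np.percentile(P,[2,50,98],axis=0).round(3).tolist())
for q in("jar_tray_rim","dop_tray_rim","bottle"):print(q,[np.round(b["position"],3).tolist() for b in boxes_of(q,camera("top"))[:2]])
E
```

```text
15.025 [ 0.424  -0.2571  0.2145] yaw 2.91 [ 0.3  0.6 -0.1]
side rim [641.4  44.7] [171.9 124. ] 2.45
top rim [642.4  41.1] [171.8 120.1] 2.96
224 [[0.403, -0.266, 0.088], [0.431, -0.249, 0.096], [0.46, -0.242, 0.098]]
651 [[0.379, -0.289, 0.007], [0.426, -0.242, 0.011], [0.485, -0.22, 0.017]]
jar_tray_rim [[0.725, -0.091, 0.051], [0.636, 0.045, 0.036]]
dop_tray_rim [[0.716, 0.19, 0.023]]
bottle [[0.506, 0.316, 0.081], [0.422, -0.248, 0.012]]
```

View pics/z.png

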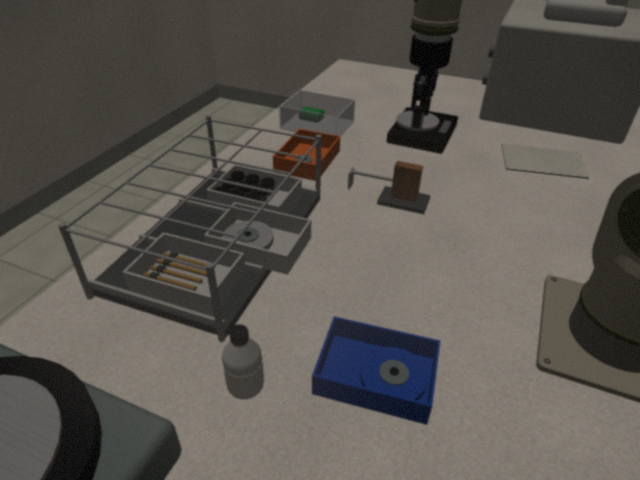

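The hook stands upright on its foot at about (403,190). The disc tray sticks out at about (285,240), and the other trays and the bottle haven't moved.

```bash
python3 -c "
from h import *
print(ticket.hand_in())"
```

```text
the job is handed in; nothing more can be done
None
```

I drew the disc tray out about 4 cm past the shelf edge with the hook, stood the hook upright on the bench and handed the job in at about 15 s (no verdict was returned); one wrong move pressed the hook onto the bench and tilted it in the grip, but nothing else moved.

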